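# Clip the cleaned grille back into the extractor fan

## Robot

A 6-joint arm with a two-finger parallel gripper is mounted at the origin on a cart in front of the work surface, level with it; the furniture and walls round the work are solid. World frame = base frame: x ahead of the robot, y to its left, z up, the work surface at z = 0. Lengths are in m, angles in rad, forces in N, time in s.
With the tool pointing down it reaches from about 0.4 to 0.825 m from the base axis. Payload 7 kg.
Tool frame: the origin (TCP) lies at the very end of the fingers, on their centre line; the grasp point (between the pads) lies 19 mm behind it (arm.grip_point_offset is the distance from the TCP to the grasp point, in m); z points along the fingers, y is the line along which they close (so a half turn about z gives the same grasp; the last joint's range is limited). The gripper opens to 88 mm and grips with 3 to 60 N. Pads are 19 mm wide; open, the fingers measure 130 mm over their backs; the gripper's body (78 mm by 193 mm) begins 47 mm behind the grasp point.
Start: joints at [-0.893, 0.359, 0.012, 0, -1.224, -0.288], TCP at [0.256, -0.624, 0.191] pointing down, gripper open.
Joint ranges: [-3.07, 3.07], [-1.43, 2.12], [-1.02, 1.25], [-3.03, 1.67], [-3.05, -0], [-3.03, 3.03]. Speed limits (rad/s): [2.39, 2.39, 3.01, 3.14, 3.14, 3.14].

## Interface

Orientations are given as [roll, pitch, yaw] about the fixed x, y, z axes, in that order (R = Rz(yaw) Ry(pitch) Rx(roll)).
In Python, from station import arm, cams gives the robot as it stands.
- The arm moves only by the shell command python3 -m handwheel 'ROWS' [FORCE]. ROWS is JSON, a list that holds one entry, the list of rows, each a list of 7 numbers: the shift along the tool's x, y, z normalised to -1 to 1, where 1 is 0.08 m, then the turn, a rotation vector about the tool's x, y, z normalised to -1 to 1, where 1 is 0.5 rad, then the closure in counts, from 0 (fully open) to 255 (shut). In form: [[[x, y, z, wx, wy, wz, hand], ...]]. A call has 1 to 5 rows; each row is the pose to reach, as a shift and turn from the pose commanded when the call began, along the tool's axes at that moment; what a row does not reach only later rows make up. A row lasts 1/8 s, in which the tool goes at most 62.5 mm and 10.7 degrees, less where a joint would pass 70% of its speed; a pose out of reach is approached as far as the arm can. A call with a number of a shift or a turn outside -1 to 1 is refused whole. A call with a gripper value outside its range is refused whole. The fingers move at their own pace and stop on an object; FORCE is the grip in N (left out, the last holds). Time passes only in rows, so rows that repeat a pose let the fingers close. It gives the time, the measured TCP pose, the force, the opening and the grip force at its end, in the units of the state.
- arm.get_state(): the state, without advancing time (a new reading comes with each control period).
- cams.grab_frame(name): name is "scene" or "top" or "wrist"; returns the picture (384x512x3 uint8, blue, green, red); there is no depth.
- cams.camera_info(name): a dict with "camera_matrix" (3x3 intrinsics, pixels), "R" (3x3) and "t" (3): a world point X has camera coordinates R X + t; the wrist camera has in their place "hand_eye" (4x4, takes a point from camera to tool coordinates, whose origin is the TCP and whose axes are the flange's). Camera axes: x right, y down, z forward; pixel columns grow to the right and rows downward; lengths in m; the calibration is good to about 2 mm. A picture is of the moment at which its call begins: read the wrist's pose just before it. camera_info takes no time and is no camera call.
- arm.job_done(): hands the job in; it is judged then, once.
The state is a dict: "t": time; "q": joint angles; "qd": joint speeds; "joint_efforts": joint torques, N m; "eef_pos": TCP position; "ee_rot": TCP orientation; "force": force on the tool from outside, world axes, zero at the start; "moment": the same for the moment, N m; "width": finger opening in m; "gripper_force": force on a finger pad.
Only numpy, scipy, OpenCV 4.12 (cv2) and the standard library are available. Lean on these libraries where they do the work, as an engineer would, in place of code of your own. Each camera call takes 0.05 s, during which the arm holds its last target. There are 200 camera calls.

## Task

The extractor fan lies on its back and its washed round grille has only been laid on top of the three spring clips, turned the wrong way. With the fingertips push the grille round, by one of its raised spokes, until the notch in its rim is at the locating lug of the housing, then press it straight down on its hub until it snaps fully home, level all round and with the lug in the notch. Do not pick the grille up, and leave the other things on the worktop where they are.

Things in the scene. Friction and masses are not known exactly. Their poses are not given: they have to be found in the camera images.
- fan: Extractor fan, white housing 160 x 160 mm, held fast, lying face up on its round duct spigot. Origin on the fan's axis at the worktop, z up, +x towards the locating lug. Its flat face is 83 mm above the worktop, with a round pocket of radius 62 mm in which a central boss enters a socket under the grille and keeps it centred (about 0.6 mm play) while it is turned.
- lug (a point): Point in the locating lug, on the fan's +x axis 52 mm from the fan's axis, 81 mm above the worktop. The lug is a half-round radial rib 8 mm wide, 4 mm higher than the face, from 48 to 78 mm from the axis, so its outer end always shows on the face beyond the grille. The notch point lies here when the grille is home.
- seat (a point): Point on the fan's axis, 79 mm above the worktop, where the grille's origin lies when home. Three spring clips stand round it at 60, 180 and 300 degrees from the lug, 53 to 63 mm from the axis, tops 10 mm over the face. The loose grille rests on their ramps; pushed straight down it spreads them at about 8 N, they snap over its rim, and it stops hard on the seat.
- grille: Loose round white grille, 90 g, radius 56 mm, plate 4 mm thick. Origin on its axis at the plate's underside (a socket reaches 12 mm lower), z up, +x towards the notch. At the start it lies level on the clips, origin about 89 mm above the worktop, turns either way at a light push and stays where it is left; home, the origin is at 79 mm and the plate flush with the fan's face.
- notch (a point): Point in the middle of the grille's notch, 52 mm from its axis. The notch is 13 mm wide, open at the rim, and reaches from 56 to 48 mm from the axis. It is the only one.
- hub_top (a point): Centre of the flat top of the grille's hub (radius 20 mm), the place to press: 105 mm above the worktop at the start, 95 mm when home. Three raised spokes, 6 mm wide, as high as the hub (12 mm above the plate), run from the hub to 48 mm from the axis, at 60, 180 and 300 degrees from the notch.
- screwdriver: Screwdriver with red handle, 206 mm, lying right of the fan; not to be moved.
- freshener_spray: Small white and green spray bottle, 157 mm tall, standing left of the fan; not to be moved.
- masking_tape: Roll of masking tape, 94 mm across, 25 mm high, lying at the front right; not to be moved.

How it is judged:
On the way:
1. the notch has been turned to the lug (within 6 mm) (horizontal distance between notch and lug below 0.006 m), for 0.1 s.
At the end, for the whole second after the job is handed in: The grille is snapped home: its origin within 1.5 mm of the seat height, within 3 mm of the fan's axis, level within 2 degrees, the notch over the lug within 5 mm, and at rest (z of grille in the frame of seat between -0.002 and 0.0015 m and horizontal distance between grille and seat below 0.003 m and angle between grille's own z axis and vertical below 0.035 rad and horizontal distance between notch and lug below 0.005 m and linear speed of grille below 0.01 m/s); the robot touches nothing.
It fails at once if the grille is lifted more than 7 mm off its clips (z of grille in the frame of seat above 0.0175 m).
It fails at once if the grille is tipped up (angle between grille's own z axis and vertical above 0.3 rad).
It fails at once if a bystander is moved more than 20 mm (distance of any of screwdriver, freshener_spray, masking_tape from where it was at the start of the episode above 0.02 m).
It also fails if it takes over 45 s, if anything falls off the work surface, if the arm or the gripper's body presses on something with over 40 N, if the wrist force passes 120 N, or if a joint passes its speed limit or range.

## Working session

There is one attempt and no reset: what is moved stays moved. The work goes in short steps, Python scripts to look and compute and a shell command to move; the robot and the scene stay as the last step left them, time stands still between calls to the robot, and variables do not carry over. Pictures are saved under pics/ and viewed, at most 10 in all, crops included, and the job is handed in when it is done.

```bash
mkdir -p pics; ls; python3 - <<'E'
from station import arm,cams
import cv2
for n in("scene","top"):
    f=cams.grab_frame(n);cv2.imwrite(f"pics/{n}0.png",f)
    i=cams.camera_info(n);print(n,{k:i[k] for k in i})
s=arm.get_state();print(s["t"],s["eef_pos"],s["ee_rot"],s["force"])
print(cams.camera_info("wrist"))
E
```

```text
pics
scene {'camera_matrix': array([[466.67723096,   0.        , 253.74197105],
       [  0.        , 466.67723096, 191.86394202],
       [  0.        ,   0.        ,   1.        ]]), 'R': array([[ 0.58268613, -0.81242486,  0.02104104],
       [-0.44619033, -0.34144079, -0.82724384],
       [ 0.67925773,  0.4726352 , -0.56144893]]), 't': array([-0.20774678,  0.28903508,  0.98430159])}
top {'camera_matrix': array([[457.86127461,   0.        , 262.32120073],
       [  0.        , 457.86127461, 190.04638542],
       [  0.        ,   0.        ,   1.        ]]), 'R': array([[ 0.20930155, -0.97782915, -0.00655842],
       [-0.84997801, -0.17861122, -0.49561619],
       [ 0.48345655,  0.10930775, -0.86851688]]), 't': array([-0.05431059,  0.43222324,  1.19546142])}
0.1 [ 0.25629605 -0.62391831  0.1897128 ] [ 3.14008303e+00 -1.57507687e-04 -2.75187892e+00] [-0.66567145 -1.34271057 -0.34359599]
{'camera_matrix': array([[284.62385747,   0.        , 253.65739332],
       [  0.        , 284.62385747, 190.61396452],
       [  0.        ,   0.        ,   1.        ]]), 'hand_eye': array([[-1.79279206e-04, -9.52333740e-01, -3.05058053e-01,
         8.24633825e-02],
       [ 9.99999789e-01, -3.61111584e-04,  5.39633606e-04,
        -6.84857075e-05],
       [-6.24071287e-04, -3.05057892e-01,  9.52333604e-01,
        -1.93515633e-01],
       [ 0.00000000e+00,  0.00000000e+00,  0.00000000e+00,
         1.00000000e+00]])}
```

View pics/top0.png

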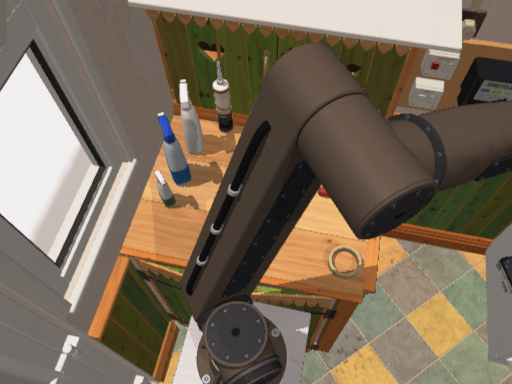

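View pics/scene0.png

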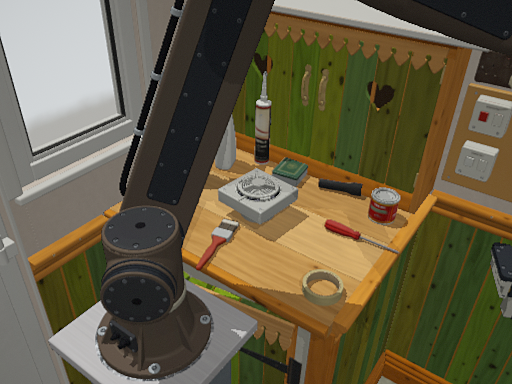

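The top view has the fan hidden by the arm. The scene view shows it at about (258,192), with the grille at (258,184).

```bash
cat > h.py <<'E'
from station import arm,cams
import numpy as np,cv2
from scipy.spatial.transform import Rotation as Ro
def pose():
    s=arm.get_state();return np.array(s["eef_pos"]),Ro.from_euler("xyz",s["ee_rot"]).as_matrix()
def cam(n,pr=None):
    i=cams.camera_info(n);K=i["camera_matrix"]
    if n=="wrist":
        p,R=pr or pose();T=np.eye(4);T[:3,:3]=R;T[:3,3]=p;M=T@i["hand_eye"]
        return K,M[:3,:3].T,-M[:3,:3].T@M[:3,3]
    return K,i["R"],i["t"]
def ray(c,uv,z):
    K,R,t=c;C=-R.T@t;d=R.T@np.linalg.solve(K,[*uv,1]);return C+d*(z-C[2])/d[2]
def proj(c,X):
    K,R,t=c;v=K@(R@np.asarray(X)+t);return v[:2]/v[2]
E
python3 - <<'E'
from h import *
c=cam("scene")
for uv in[(258,192),(260,170),(298,193),(252,217),(218,190),(258,184)]:print(uv,ray(c,uv,.083).round(3))
for uv in[(227,228),(205,265),(345,230),(322,285),(222,150),(262,158)]:print(uv,ray(c,uv,0).round(3))
f=cv2.imread("pics/scene0.png")[140:240,190:320];cv2.imwrite("pics/crop0.png",cv2.resize(f,None,fx=6,fy=6,interpolation=cv2.INTER_CUBIC))
E
```

```text
(258, 192) [0.451 0.055 0.083]
(260, 170) [0.548 0.117 0.083]
(298, 193) [ 0.513 -0.034  0.083]
(252, 217) [0.35  0.003 0.083]
(218, 190) [0.392 0.148 0.083]
(258, 184) [0.483 0.078 0.083]
(227, 228) [0.358 0.091 0.   ]
(205, 265) [0.211 0.043 0.   ]
(345, 230) [ 0.545 -0.171  0.   ]
(322, 285) [ 0.325 -0.221  0.   ]
(222, 150) [0.689 0.375 0.   ]
(262, 158) [0.729 0.232 0.   ]
```

View pics/crop0.png

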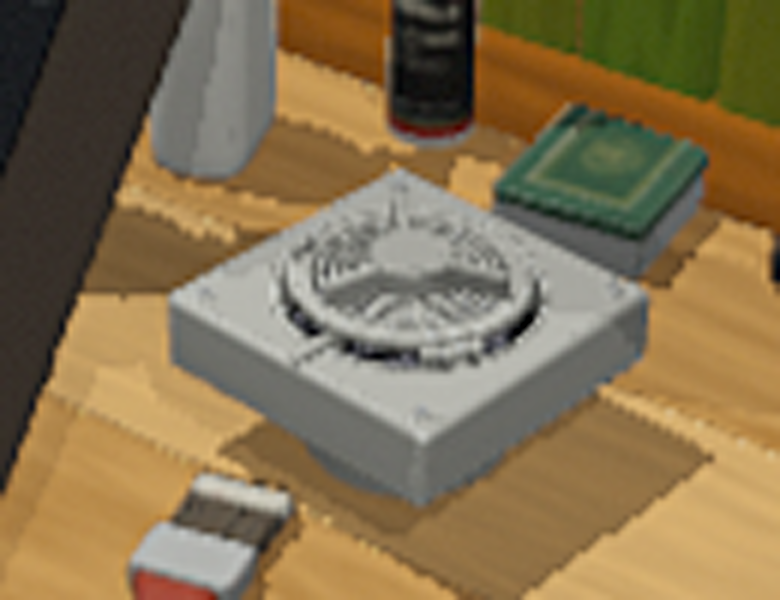

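```bash
python3 - <<'E'
from h import *
c=cam("scene")
P=np.array([ray(c,(190+u/6,140+v/6),.083) for u,v in[(425,435),(648,290),(400,168),(170,298)]])
print(P.round(4),P.mean(0)); l=ray(c,(190+315/6,140+350/6),.085);print(l,l-P.mean(0))
E
python3 -m handwheel '[[[-0.45,0.5,-0.25,0,0,0,0],[-0.9,1,-0.25,0,0,0,0],[-0.9,1,-0.25,0,0,0,0]]]'
python3 -m handwheel '[[[-0.45,0.5,0,0,0,0,0],[-0.9,1,0,0,0,0,0],[-0.9,1,0,0,0,0,0]]]'
python3 -m handwheel '[[[-0.45,0.5,0,0,0,0,0],[-0.9,1,0,0,0,0,0],[-0.9,1,0,0,0,0,0]]]'
```

```text
[[ 0.3788 -0.0042  0.083 ]
 [ 0.5326 -0.022   0.083 ]
 [ 0.5511  0.1311  0.083 ]
 [ 0.394   0.1481  0.083 ]] [0.46413364 0.0632519  0.083     ]
[0.39869872 0.06921433 0.085     ] [-0.06543491  0.00596243  0.002     ]
t: 0.48
eef_pos: [0.2936, -0.5204, 0.2113]
ee_rot: [-3.141, 0.001, -2.749]
force: [-0.4, 0.5, 0.5]
width: 0.0878
gripper_force: 0.0
t: 0.85
eef_pos: [0.3297, -0.4196, 0.2108]
ee_rot: [-3.141, 0.001, -2.749]
force: [0.7, -0.6, 0.5]
width: 0.0876
gripper_force: 0.0
t: 1.23
eef_pos: [0.366, -0.3187, 0.2107]
ee_rot: [-3.141, 0.0, -2.748]
force: [0.2, -1.3, 0.2]
width: 0.088
gripper_force: 0.0
```

```bash

python3 -m handwheel '[[[-0.45,0.5,0,0,0,0,255],[-0.9,1,0,0,0,0,255],[-0.9,1,0,0,0,0,255]]]' 20 >/dev/null
python3 -m handwheel '[[[-0.45,0.5,0,0,0,0,255],[-0.9,1,0,0,0,0,255],[-0.9,1,0,0,0,0,255]]]' >/dev/null
python3 -m handwheel '[[[-0.45,0.5,0,0,0,0,255],[-0.9,1,0,0,0,0,255],[-0.9,1,0,0,0,0,255],[-0.9,1,0,0,0,0,255]]]'
python3 - <<'E'
from h import *
np.save("pr1.npy",np.c_[pose()[1],pose()[0]])
cv2.imwrite("pics/w1.png",cams.grab_frame("wrist"))
E
```

```text
t: 2.48
eef_pos: [0.4736, -0.0175, 0.2102]
ee_rot: [-3.141, -0.001, -2.752]
force: [-0.0, -0.9, -0.0]
width: 0.0007
gripper_force: 0.0
```

View pics/w1.png

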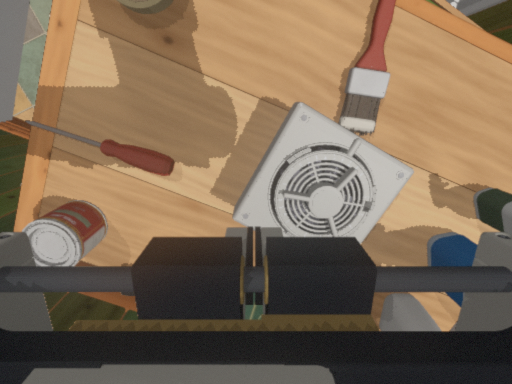

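```bash
python3 - <<'E'
from h import *
f=cv2.imread("pics/w1.png")[100:245,230:415];cv2.imwrite("pics/w1c.png",cv2.resize(f,None,fx=4,fy=4,interpolation=cv2.INTER_CUBIC))
E
```

```text
(no output)
```

View pics/w1c.png

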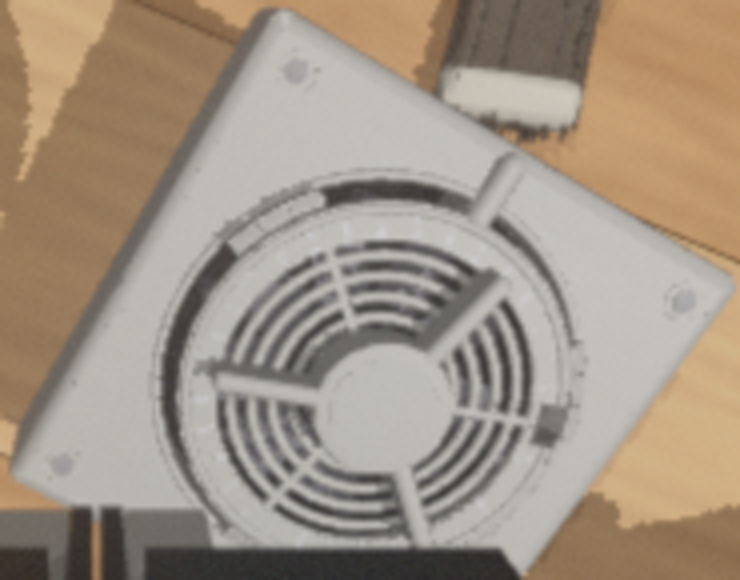

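Hub centre is at crop (390,408), the notch (dark square) at (548,425), the lug from (485,212) to (512,158), and the spokes point to (500,275), (215,378) and (415,545).

```bash
python3 - <<'E'
from h import *
M=np.load("pr1.npy");c=cam("wrist",(M[:,3],M[:,:3]))
w=lambda u,v,z:ray(c,(230+u/4-.4,100+v/4-.4),z)[:2]
h=w(390,408,.105);print("hub",h)
cc=np.mean([w(297,70,.083),w(683,300,.083),w(62,463,.083)][1:],0);print("screw diag centre",cc)
for n,u,v,z in[("notch",548,425,.091),("lug_in",485,212,.086),("lug_out",512,158,.086),("s1",500,275,.105),("s2",215,378,.105),("s3",415,545,.105)]:
    d=w(u,v,z)-h;print(n,w(u,v,z).round(4),np.hypot(*d).round(4),np.degrees(np.arctan2(d[1],d[0])).round(1))
a=w(683,300,.083)-w(297,70,.083);print(np.degrees(np.arctan2(a[1],a[0])));b=w(62,463,.083)-w(297,70,.083);print(np.degrees(np.arctan2(b[1],b[0])))
print(cams.camera_info("wrist")["hand_eye"][:3,3])
E
```

```text
hub [0.46651888 0.06828467]
screw diag centre [0.46739353 0.06661273]
notch [0.4569 0.1191] 0.0517 100.7
lug_in [0.4083 0.074 ] 0.0584 174.4
lug_out [0.3922 0.0737] 0.0746 175.8
s1 [0.4213 0.0785] 0.0464 167.3
s2 [0.477  0.0195] 0.0499 -77.9
s3 [0.5016 0.0941] 0.0436 36.3
83.01833582033225
-7.096539348874885
[ 8.24627946e-02 -6.70910952e-05 -1.93515775e-01]
```

```bash
python3 - <<'E'
from h import *
c=cam("top")
for uv in[(168,204),(181,180),(197,152),(226,128)]:print(uv,ray(c,uv,0).round(3))
print(ray(c,(157,173),.157).round(3))
s=arm.get_state();p,R=pose();print(s["q"])
tgt=np.array([.4503,.0263]);d=np.r_[tgt,p[2]]-p;print("shift tool",(R.T@d/.08).round(3))
cx=np.array([-12.5,42.])/80
for th in np.radians([5.5,11,16.5,22,27.5]):
    Rz=np.array([[np.cos(th),np.sin(th)],[-np.sin(th),np.cos(th)]]);print(np.degrees(th),(cx-Rz@cx).round(3),round(-th/.5,3))
E
```

```text
(168, 204) [0.389 0.327 0.   ]
(181, 180) [0.481 0.313 0.   ]
(197, 152) [0.595 0.293 0.   ]
(226, 128) [0.711 0.223 0.   ]
[0.403 0.333 0.157]
[ 3.79537623e-01  7.87171611e-03 -3.81713919e-01  1.12542489e-04
 -1.18215422e+00 -1.56198179e+00]
shift tool [ 0.06   0.619 -0.   ]
5.5 [-0.051 -0.013] -0.192
11.0 [-0.103 -0.02 ] -0.384
16.5 [-0.156 -0.023] -0.576
22.0 [-0.208 -0.02 ] -0.768
27.5 [-0.26  -0.013] -0.96
```

```bash
python3 -m handwheel '[[[0.02,0.2,0,0,0,0.32,255],[0.04,0.4,0,0,0,0.64,255],[0.06,0.62,0,0,0,0.956,255],[0.06,0.62,0,0,0,0.956,255]]]' >/dev/null
python3 -m handwheel '[[[0,0,0.5,0,0,0,255],[0,0,1,0,0,0,255],[0,0,1,0,0,0,255]]]' 
python3 - <<'E'
from h import *
np.save("pr2.npy",np.c_[pose()[1],pose()[0]])
cv2.imwrite("pics/w2.png",cv2.resize(cams.grab_frame("wrist")[:,80:432],None,fx=1.5,fy=1.5))
E
```

```text
t: 3.4
eef_pos: [0.4485, 0.0258, 0.1285]
ee_rot: [-3.139, -0.005, 3.054]
force: [-0.2, -0.0, 0.6]
width: 0.0007
gripper_force: 0.0
```

View pics/w2.png

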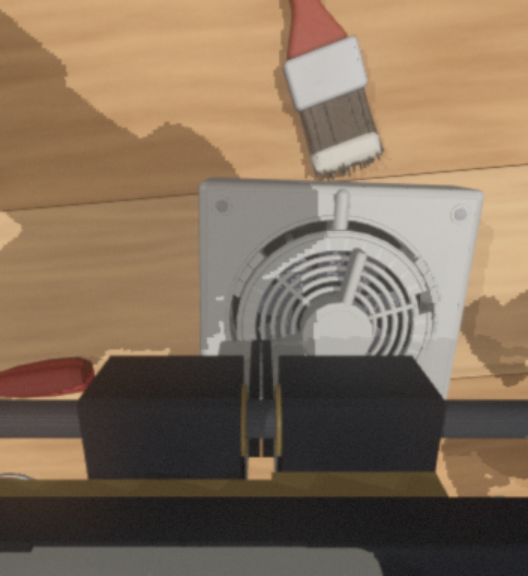

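The picture shows the closed fingertips down beside the hub. The lug is at (342,210), the notch at (427,300), and nothing is in the way.

```bash
python3 -m handwheel '[[[0,0,0.19,0,0,0,255],[0,0,0.38,0,0,0,255],[0,0,0.38,0,0,0,255]]]' 
python3 -m handwheel '[[[-0.051,-0.013,0,0,0,-0.192,255],[-0.103,-0.02,0,0,0,-0.384,255],[-0.156,-0.023,0,0,0,-0.576,255],[-0.208,-0.02,0,0,0,-0.768,255],[-0.26,-0.013,0,0,0,-0.96,255]]]'

```

```text
t: 3.82
eef_pos: [0.451, 0.0275, 0.1012]
ee_rot: [-3.142, 0.001, 3.054]
force: [0.2, -0.1, -0.3]
width: 0.0004
gripper_force: 0.0
t: 4.45
eef_pos: [0.4725, 0.0251, 0.1022]
ee_rot: [-3.141, 0.003, -2.746]
force: [-0.1, -0.4, 0.8]
width: 0.0006
gripper_force: 0.0
```

```bash
python3 -m handwheel '[[[0,0,0.035,0,0,0,255],[0,0,0.035,0,0,0,255]]]' 
python3 -m handwheel '[[[-0.051,-0.013,0,0,0,-0.192,255],[-0.103,-0.02,0,0,0,-0.384,255],[-0.156,-0.023,0,0,0,-0.576,255],[-0.208,-0.02,0,0,0,-0.768,255],[-0.26,-0.013,0,0,0,-0.96,255]]]'
python3 - <<'E'
from h import *
np.save("pr3.npy",np.c_[pose()[1],pose()[0]])
cv2.imwrite("pics/w3.png",cams.grab_frame("wrist"))
E
```

```text
t: 4.7
eef_pos: [0.4712, 0.0249, 0.098]
ee_rot: [-3.142, 0.001, -2.752]
force: [-0.1, -0.1, -0.1]
width: 0.0004
gripper_force: 0.0
t: 5.32
eef_pos: [0.4908, 0.032, 0.0978]
ee_rot: [-3.141, 0.0, -2.268]
force: [0.1, -0.3, -0.7]
width: 0.0003
gripper_force: 0.0
```

View pics/w3.png

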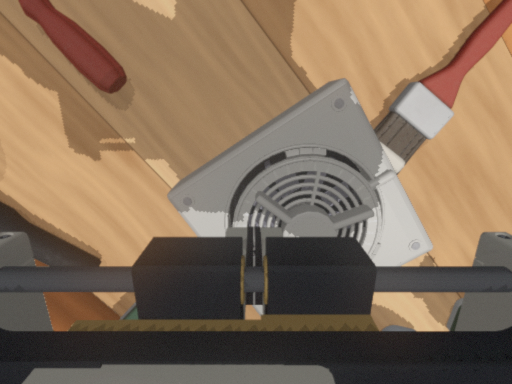

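Spoke ends are now at (259,197) and (370,211), the hub at about (312,225) and the lug at (383,178). I'll compute the angles.

```bash
python3 - <<'E'
from h import *
M=np.load("pr3.npy");c=cam("wrist",(M[:,3],M[:,:3]))
C=np.array([.4665,.067])
print(proj(c,[*C,.105]))
for n,u,v,z in[("lugin",374,185,.086),("lugout",392,175,.086),("sa",259,197,.105),("sb",370,211,.105)]:
    d=ray(c,(u,v),z)[:2]-C;print(n,np.hypot(*d).round(4),np.degrees(np.arctan2(d[1],d[0])).round(1))
f=cv2.imread("pics/w3.png")[150:250,210:410];cv2.imwrite("pics/w3c.png",cv2.resize(f,None,fx=4,fy=4,interpolation=cv2.INTER_CUBIC))
E
```

```text
[310.69279152 235.43827047]
lugin 0.059 173.4
lugout 0.0736 173.1
sa 0.0477 -78.0
sb 0.0448 165.2
```

View pics/w3c.png

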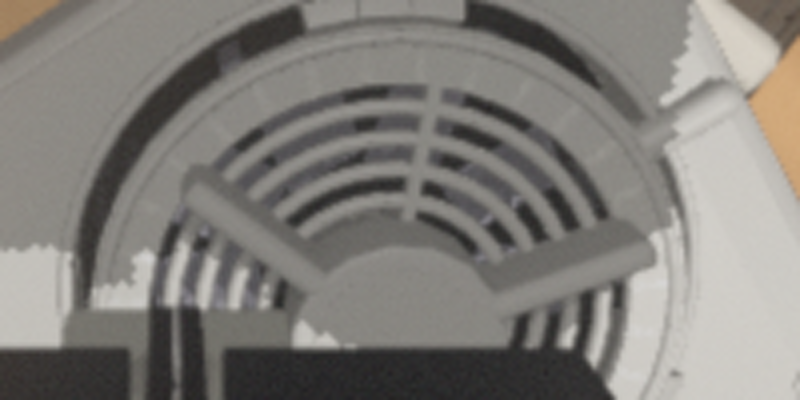

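The grille has not turned: its spokes are still at −78° and 165°, although the fingers swept past with no force. So the tips must be higher than I assumed. I'll check from the scene camera.

```bash
python3 - <<'E'
from h import *
p,R=pose();c=cam("scene");f=cams.grab_frame("scene");o=np.array([190,110])
g=cv2.resize(f[110:220,190:330],None,fx=5,fy=5,interpolation=cv2.INTER_CUBIC)
for k in range(0,50,10):
    q=(proj(c,p-R[:,2]*k*1e-3*-1 if 0 else p+np.array([0,0,k*1e-3]))-o)*5;cv2.circle(g,tuple(int(v) for v in q),3,(0,0,255) if k==0 else (255,0,255),-1);print(k,q)
cv2.imwrite("pics/s2.png",g);print(p)
E
```

```text
0 [418.01296021 368.97733761]
10 [418.83677946 353.63300323]
20 [419.66789923 338.15269048]
30 [420.50641699 322.53458378]
40 [421.35243196 306.77683511]
[0.49131286 0.03223554 0.09780812]
```

View pics/s2.png

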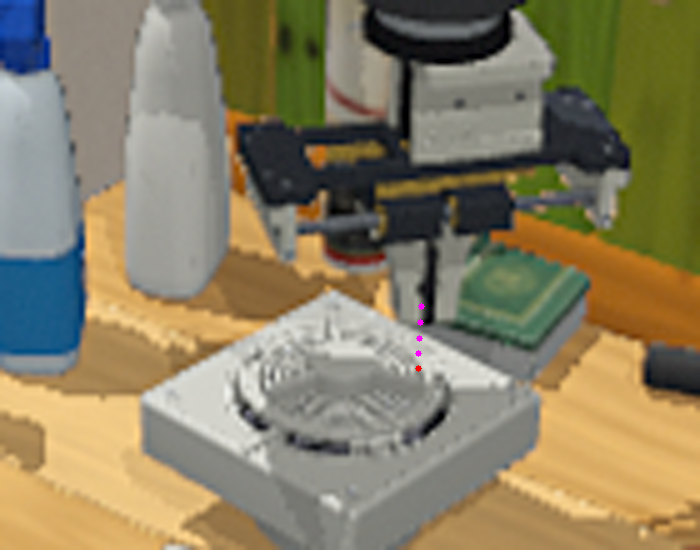

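```bash
python3 - <<'E'
from h import *
print(getattr(arm,"grip_point_offset",None),[a for a in dir(arm) if a[0]!="_"])
cs=cam("scene");p,R=pose();cw=cam("wrist",(p,R))
P=[K@np.c_[r,t] for K,r,t in(cs,cw)]
for a in[(276,174.4),(274,176)]:
    X=cv2.triangulatePoints(P[0],P[1],np.array(a,float),np.array([254.,227.]))[:,0];X=X[:3]/X[3]
    print(X.round(4),(R.T@(X-p)).round(4),proj(cs,X),proj(cw,X))
E
```

```text
0.0188 ['Unreachable', 'get_state', 'grip_point_offset', 'job_done']
[0.4856 0.0234 0.1346] [ 0.0101 -0.0015 -0.0369] [275.77950036 174.33368626] [251.5602189  225.72672918]
[0.4871 0.0291 0.1262] [ 0.0048  0.0011 -0.0285] [274.15944474 176.04716759] [255.68187141 227.86951044]
```

Triangulating puts the visible finger end roughly 30–37 mm above the reported TCP. I'll find the exact offset by touching the rigid housing face at its empty corner.

```bash
python3 -m handwheel '[[[0,-0.3,0,0,0,0,255],[0,-0.6,0,0,0,0,255],[0,-0.6,0,0,0,0,255]]]' | grep -E "pos|force:"
python3 -m handwheel '[[[0,0,0.15,0,0,0,255],[0,0,0.3,0,0,0,255],[0,0,0.3,0,0,0,255]]]' | grep -E "pos|force:"
python3 -m handwheel '[[[0,0,0.05,0,0,0,255],[0,0,0.05,0,0,0,255]]]' | grep -E "pos|force:"
python3 -m handwheel '[[[0,0,0.05,0,0,0,255],[0,0,0.05,0,0,0,255]]]' | grep -E "pos|force:"
```

```text
eef_pos: [0.5279, 0.0003, 0.0973]
force: [-0.5, 0.9, 0.0]
gripper_force: 0.0
eef_pos: [0.526, 0.0011, 0.072]
force: [-0.1, 0.2, 0.4]
gripper_force: 0.0
eef_pos: [0.5273, 0.0012, 0.0693]
force: [-0.4, 0.0, 0.5]
gripper_force: 0.0
eef_pos: [0.5272, 0.001, 0.0651]
force: [-0.4, -0.2, -0.7]
gripper_force: 0.0
```

```bash
for i in 1; do
python3 -m handwheel '[[[0,0,0.035,0,0,0,255],[0,0,0.035,0,0,0,255]]]' | grep -E "pos|force:" 
python3 -m handwheel '[[[0,0,0.035,0,0,0,255],[0,0,0.035,0,0,0,255]]]' | grep -E "pos|force:"
python3 -m handwheel '[[[0,0,0.035,0,0,0,255],[0,0,0.035,0,0,0,255]]]' | grep -E "pos|force:"; done
```

```text
eef_pos: [0.5272, 0.001, 0.0624]
force: [1.0, 0.9, -0.1]
gripper_force: 0.0
eef_pos: [0.5272, 0.001, 0.0595]
force: [0.3, -0.5, 0.4]
gripper_force: 0.0
eef_pos: [0.5272, 0.001, 0.0567]
force: [0.5, 0.3, 0.7]
gripper_force: 0.0
```

```bash
python3 -m handwheel '[[[0,0,0.025,0,0,0,255],[0,0,0.025,0,0,0,255]]]' | grep -E "pos|force:" 
python3 -m handwheel '[[[0,0,0.025,0,0,0,255],[0,0,0.025,0,0,0,255]]]' | grep -E "pos|force:"
```

```text
eef_pos: [0.5273, 0.0011, 0.0548]
force: [-0.6, 0.2, -0.7]
gripper_force: 0.0
eef_pos: [0.5273, 0.0011, 0.0528]
force: [0.5, 0.7, 0.8]
gripper_force: 0.0
```

```bash
python3 -m handwheel '[[[0,0,0.025,0,0,0,255],[0,0,0.025,0,0,0,255]]]' | grep -E "pos|force:" 

```

```text
eef_pos: [0.5273, 0.001, 0.0508]
force: [-0.2, 0.3, -0.1]
gripper_force: 0.0
```

```bash
python3 -m handwheel '[[[0,0,0.025,0,0,0,255],[0,0,0.025,0,0,0,255]]]' | grep -E "pos|force:" 

```

```text
eef_pos: [0.5272, 0.001, 0.0488]
force: [-0.0, -0.1, 1.1]
gripper_force: 0.0
```

```bash
python3 -m handwheel '[[[0,0,0.025,0,0,0,255],[0,0,0.025,0,0,0,255]]]' | grep -E "pos|force:" 

```

```text
eef_pos: [0.5276, 0.0011, 0.0473]
force: [-0.8, -0.0, 4.1]
gripper_force: 2.2
```

```bash
python3 -m handwheel '[[[0,0,0.025,0,0,0,255],[0,0,0.025,0,0,0,255]]]' | grep -E "pos|force:" 

```

```text
eef_pos: [0.5276, 0.0011, 0.0472]
force: [-10.1, 2.9, 23.4]
gripper_force: 12.0
```

Contact with the 83 mm face came at a reported z of 0.0475, so the real tips sit 35.5 mm above the reported TCP. I'll raise, go back to the start of the sweep, and redo it at the right height.

```bash
python3 -m handwheel '[[[0,0,-0.25,0,0,0,255],[0,0,-0.5,0,0,0,255],[0,0,-0.5,0,0,0,255]]]' | grep -E "pos|force:"
python3 -m handwheel '[[[0,0.3,0,0,0,0,255],[0,0.6,0,0,0,0,255],[0,0.6,0,0,0,0,255]]]' | grep -E "pos|force:"
python3 -m handwheel '[[[0.075,0.044,0,0,0,0.32,255],[0.15,0.088,0,0,0,0.64,255],[0.225,0.132,0,0,0,0.96,255],[0.225,0.132,0,0,0,0.96,255]]]' | grep -E "pos|force:"
python3 -m handwheel '[[[0.075,0.044,0,0,0,0.32,255],[0.15,0.088,0,0,0,0.64,255],[0.225,0.132,0,0,0,0.96,255],[0.225,0.132,0,0,0,0.96,255]]]' | grep -E "pos|rot|force:"
```

```text
eef_pos: [0.5285, 0.0014, 0.0863]
force: [0.6, 0.4, -0.4]
gripper_force: 0.0
eef_pos: [0.4893, 0.0324, 0.0844]
force: [0.8, -0.1, 0.8]
gripper_force: 0.0
eef_pos: [0.4708, 0.0246, 0.0845]
force: [-0.1, -0.3, -0.4]
gripper_force: 0.0
eef_pos: [0.4504, 0.0279, 0.0848]
ee_rot: [-3.142, -0.0, 3.058]
force: [-0.1, 0.1, -0.5]
gripper_force: 0.0
```

```bash
python3 -m handwheel '[[[0,0,0.14,0,0,0,255],[0,0,0.28,0,0,0,255],[0,0,0.28,0,0,0,255]]]' | grep -E "pos|force:"
python3 -m handwheel '[[[-0.051,-0.013,0,0,0,-0.192,255],[-0.103,-0.02,0,0,0,-0.384,255],[-0.156,-0.023,0,0,0,-0.576,255],[-0.208,-0.02,0,0,0,-0.768,255],[-0.26,-0.013,0,0,0,-0.96,255]]]' | grep -E "pos|force:"
```

```text
eef_pos: [0.4494, 0.0274, 0.0611]
force: [-0.0, -0.2, -0.2]
gripper_force: 0.0
eef_pos: [0.4706, 0.0247, 0.0623]
force: [-1.7, 0.0, 1.5]
gripper_force: 0.7
```

```bash

python3 -m handwheel '[[[-0.051,-0.013,0,0,0,-0.192,255],[-0.103,-0.02,0,0,0,-0.384,255],[-0.156,-0.023,0,0,0,-0.576,255],[-0.208,-0.02,0,0,0,-0.768,255],[-0.26,-0.013,0,0,0,-0.96,255]]]' | grep -E "pos|force:"
python3 - <<'E'
from h import *
np.save("pr4.npy",np.c_[pose()[1],pose()[0]])
cv2.imwrite("pics/w4.png",cams.grab_frame("wrist"))
E
```

```text
eef_pos: [0.4902, 0.0317, 0.0623]
force: [-1.1, -0.6, -0.0]
gripper_force: 0.6
```

```bash

python3 -m handwheel '[[[-0.051,-0.013,0,0,0,-0.192,255],[-0.103,-0.02,0,0,0,-0.384,255],[-0.156,-0.023,0,0,0,-0.576,255],[-0.208,-0.02,0,0,0,-0.768,255],[-0.26,-0.013,0,0,0,-0.96,255]]]' | grep -E "pos|rot|force:"
python3 - <<'E'
from h import *
def prof(c,f,r,z,C=(.4665,.067),st=3):
    a=np.arange(-180,180,st);g=cv2.cvtColor(f,6).astype(np.float32)
    uv=np.array([proj(c,[C[0]+r*np.cos(t),C[1]+r*np.sin(t),z]) for t in np.radians(a)],np.float32)
    return a,cv2.remap(g,uv[:,:1],uv[:,1:],1)[:,0].astype(int),uv
pr=pose();np.save("pr5.npy",np.c_[pr[1],pr[0]]);f=cams.grab_frame("wrist");cv2.imwrite("pics/w5.png",f)
c=cam("wrist",pr)
a,v,uv=prof(c,f,.052,.092);b=prof(c,f,.04,.105)[1]
print([(int(x),int(y),int(w)) for x,y,w,q in zip(a,v,b,uv) if q[1]<232])
cv2.imwrite("pics/w5c.png",cv2.resize(f[80:260,200:440],None,fx=3.3,fy=3.3,interpolation=cv2.INTER_CUBIC))
E
```

```text
eef_pos: [0.5044, 0.0469, 0.0623]
ee_rot: [3.141, -0.001, -1.788]
force: [-0.6, -0.9, 0.3]
gripper_force: 0.6
[(-174, 132, 128), (-171, 127, 119), (-168, 131, 110), (-165, 126, 98), (-162, 131, 93), (-159, 129, 94), (-156, 128, 108), (-153, 129, 110), (-150, 130, 114), (-147, 128, 131), (-144, 124, 140), (-141, 133, 140), (-138, 126, 134), (-135, 130, 124), (-132, 130, 101), (-129, 130, 73), (-126, 128, 141), (-123, 134, 139), (-120, 134, 106), (-117, 137, 97), (-114, 133, 93), (-111, 135, 106), (-108, 140, 127), (-105, 138, 137), (-102, 136, 144), (-99, 140, 147), (-96, 141, 146), (-93, 140, 143), (-90, 141, 141), (-87, 141, 137), (-84, 146, 131), (-81, 141, 131), (-78, 141, 118), (-75, 140, 112), (-72, 144, 119), (-69, 142, 131), (-66, 141, 135), (-63, 141, 122), (-60, 142, 127), (-57, 142, 131), (-54, 141, 133), (-51, 142, 137), (-48, 141, 120), (-45, 140, 117), (-42, 142, 117), (-39, 140, 116), (-36, 142, 107), (-33, 139, 78), (-30, 118, 43)]
```

```bash
cat >> h.py <<'E'
def prof(c,f,r,z,a,C=(.4665,.067)):
    g=cv2.cvtColor(f,6).astype(np.float32)
    uv=np.array([proj(c,[C[0]+r*np.cos(t),C[1]+r*np.sin(t),z]) for t in np.radians(a)],np.float32)
    return cv2.remap(g,uv[:,:1],uv[:,1:],1)[:,0].astype(int)
E
python3 - <<'E'
from h import *
for k,lo,hi in((3,150,182),(5,-145,-110)):
    M=np.load(f"pr{k}.npy");c=cam("wrist",(M[:,3],M[:,:3]));f=cv2.imread(f"pics/w{k}.png");a=np.arange(lo,hi)
    print(k,lo)
    for r in(.028,.036,.044,.046): print(r,*prof(c,f,r,.105,a))
M=np.load("pr5.npy");c=cam("wrist",(M[:,3],M[:,:3]));print(proj(c,[.4665-.06,.067+.006,.085]),proj(c,[.4665,.067,.105]))
E
```

```text
3 150
0.028 91 85 81 81 85 87 88 93 102 117 128 135 136 138 139 139 138 135 131 121 113 109 107 107 106 106 106 106 106 105 106 114
0.036 189 189 188 188 188 183 170 139 120 117 126 133 137 139 141 140 136 129 117 111 108 107 107 107 106 106 105 100 86 63 51 49
0.044 203 203 204 204 205 207 207 204 201 181 149 135 137 140 140 138 132 119 108 108 108 109 112 118 129 136 137 139 139 136 135 134
0.046 203 204 205 204 207 211 209 205 204 194 169 147 136 138 143 143 144 135 130 135 138 136 137 137 137 137 138 138 142 144 138 137
5 -145
0.028 138 137 135 135 131 129 125 120 115 108 101 94 90 88 89 91 106 123 135 138 140 140 141 140 137 133 126 115 105 99 96 96 95 94 94
0.036 81 83 82 83 83 84 91 105 129 133 135 138 141 141 142 140 135 129 136 140 141 142 139 135 129 117 103 99 98 97 96 95 96 93 94
0.044 132 123 124 117 109 95 83 73 65 57 53 46 43 40 40 39 53 95 133 141 143 143 138 132 114 101 98 98 96 95 102 132 145 144 144
0.046 142 143 147 146 144 141 141 142 140 140 141 140 142 141 136 131 124 126 134 141 142 143 138 128 110 99 96 96 97 97 96 92 89 73 59
[406.47011751 236.86831466] [322.60472108 262.56271472]
```

View pics/w5c.png

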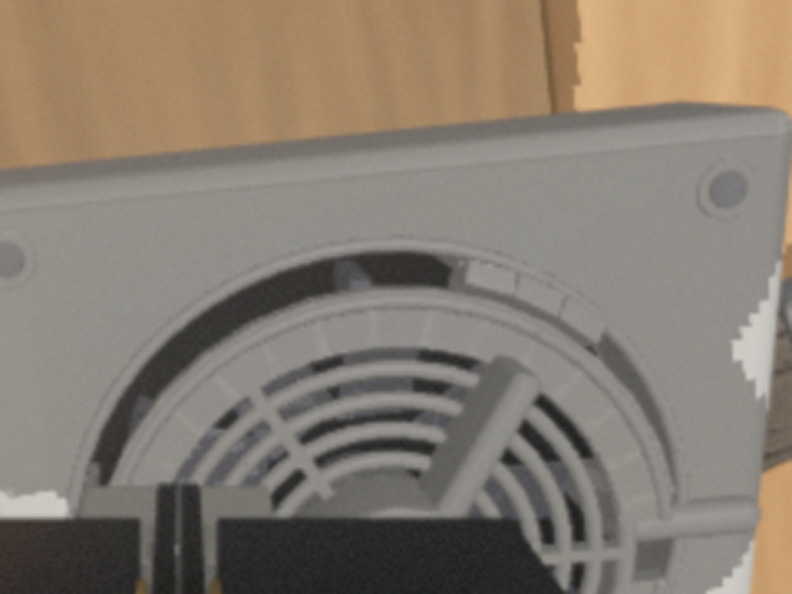

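The notch (dark square) is at crop (652,560). The lug runs from (640,528) to (755,512), so the notch is close to it but appears a little short.

```bash
python3 - <<'E'
from h import *
M=np.load("pr5.npy");c=cam("wrist",(M[:,3],M[:,:3]))
for n,u,v,z in[("notch",652,560,.091),("n_ul",637,540,.093),("n_ur",672,538,.093),("n_ll",635,580,.093),("n_lr",670,580,.093),("lugin",640,528,.087),("lugmid",690,519,.087),("lugout",755,513,.085),("spoke",525,380,.105),("spokein",455,505,.105)]:
    for C in([.4665,.067],):
        X=ray(c,(200+u/3.3-.35,80+v/3.3-.35),z)[:2];d=X-C;print(n,X.round(4),np.hypot(*d).round(4),np.degrees(np.arctan2(d[1],d[0])).round(1))
E
```

```text
notch [0.4157 0.0771] 0.0518 168.8
n_ul [0.4191 0.0707] 0.0475 175.5
n_ur [0.4125 0.0717] 0.0542 175.0
n_ll [0.4201 0.0795] 0.048 165.0
n_lr [0.4134 0.0809] 0.0549 165.3
lugin [0.4159 0.072 ] 0.0509 174.4
lugmid [0.406  0.0721] 0.0607 175.2
lugout [0.3922 0.0748] 0.0747 174.0
spoke [0.4406 0.0284] 0.0465 -123.9
spokein [0.4551 0.0491] 0.0212 -122.4
```

```bash

python3 -m handwheel '[[[-0.028,-0.008,0,0,0,-0.105,255],[-0.028,-0.008,0,0,0,-0.105,255]]]' | grep -E "pos|rot|force:"
python3 -m handwheel '[[[0.08,0,0,0,0,0,255],[0.08,0,0,0,0,0,255]]]' >/dev/null
python3 -m handwheel '[[[0.08,0,-0.5,0,0,0,255],[0.08,0,-1,0,0,0,255],[0.08,0,-1,0,0,0,255]]]' | grep -E "pos|rot|force:"
python3 -m handwheel '[[[0.2,0,-0.3,0,0,0,255],[0.5,0,-0.6,0,0,0,255],[0.5,0,-0.6,0,0,0,255]]]' | grep -E "pos|rot|force:"
python3 - <<'E'
from h import *
pr=pose();np.save("pr6.npy",np.c_[pr[1],pr[0]]);f=cams.grab_frame("wrist");cv2.imwrite("pics/w6.png",f);c=cam("wrist",pr)
print(proj(c,[.4145,.073,.092]))
a=np.arange(150,200)
for r in(.050,.052,.054): print(r,*prof(c,f,r,.093,a))
for r in(.060,.065,.07): print(r,*prof(c,f,r,.083,a))
E
```

```text
eef_pos: [0.5058, 0.0492, 0.0625]
ee_rot: [3.141, -0.0, -1.739]
force: [-0.7, -0.9, -0.6]
gripper_force: 0.3
eef_pos: [0.5059, 0.0372, 0.1459]
ee_rot: [-3.136, 0.003, -1.738]
force: [-0.1, -0.5, -1.0]
gripper_force: 0.0
eef_pos: [0.4976, -0.0036, 0.1917]
ee_rot: [-3.139, 0.001, -1.739]
force: [-0.5, 0.6, -0.9]
gripper_force: 0.0
[337.79848613 232.75436711]
0.05 44 45 45 45 48 49 45 46 49 49 49 48 48 49 49 51 51 54 63 87 98 96 93 95 103 120 137 155 175 172 161 145 134 134 146 178 188 191 191 193 194 192 192 192 192 190 191 191 192 193
0.052 45 43 46 45 45 48 48 48 47 46 45 46 48 48 48 51 50 53 67 90 101 96 95 107 131 169 180 183 178 170 154 140 128 130 152 173 172 175 177 178 176 175 178 178 177 175 175 180 180 182
0.054 44 45 45 47 48 47 45 47 48 48 47 48 49 51 51 51 52 54 69 89 97 92 93 112 142 176 185 184 178 168 150 131 119 119 145 152 152 150 156 167 175 176 179 174 171 163 165 171 177 178
0.06 46 47 49 48 48 47 46 48 48 48 48 52 51 56 78 111 130 138 147 162 178 184 182 176 161 144 135 148 144 140 138 140 147 144 141 141 139 137 141 144 143 140 142 146 140 135 137 141 137 141
0.065 47 46 48 47 47 47 48 47 51 50 49 49 50 57 90 149 178 187 187 184 179 183 183 177 162 141 135 157 185 188 189 189 190 189 188 189 189 189 190 190 189 184 188 192 192 191 191 193 192 192
0.07 46 46 46 45 47 46 48 47 48 47 47 47 47 51 75 124 171 187 187 184 177 184 186 178 160 137 136 174 186 188 188 189 189 189 190 190 189 189 189 189 189 189 189 189 189 189 188 189 189 189
```

```bash

python3 -m handwheel '[[[-0.5,0,0,0,0,0,255],[-1,0,0,0,0,0,255],[-1,0,0,0,0,0,255]]]' | grep -E "pos|rot|force:"
python3 -m handwheel '[[[-0.4,0.2,0,0,0,0,255],[-0.6,0.4,0,0,0,0,255],[-0.6,0.4,0,0,0,0,255]]]' | grep -E "pos|rot|force:"
python3 - <<'E'
from h import *
pr=pose();np.save("pr7.npy",np.c_[pr[1],pr[0]]);f=cams.grab_frame("wrist");cv2.imwrite("pics/w7.png",f);c=cam("wrist",pr)
print(proj(c,[.4145,.073,.092]),"cam",-c[1].T@c[2])
a=np.arange(150,200)
for r in(.050,.052,.054): print(r,*prof(c,f,r,.093,a))
for r in(.065,.07): print(r,*prof(c,f,r,.083,a))
a=np.arange(-145,-105)
for r in(.03,.04): print(r,*prof(c,f,r,.105,a))
g=f[:250];m=cv2.inRange(cv2.cvtColor(g,40),(0,0,100),(180,40,255))
E
```

```text
eef_pos: [0.5102, 0.0783, 0.189]
ee_rot: [3.14, -0.001, -1.735]
force: [-0.7, -0.6, -1.2]
gripper_force: 0.0
eef_pos: [0.4857, 0.1293, 0.1896]
ee_rot: [3.14, -0.001, -1.736]
force: [-0.2, -0.8, 0.6]
gripper_force: 0.0
[315.53841171 115.85143621] cam [0.47267915 0.04781389 0.38320527]
0.05 133 135 136 138 135 132 132 132 132 130 132 131 134 140 140 134 132 133 129 123 105 109 119 130 137 139 134 125 110 84 55 50 50 59 87 117 131 133 135 140 139 134 131 131 132 132 132 133 134 134
0.052 127 127 130 128 126 128 128 124 126 128 127 124 126 128 128 127 126 124 123 123 108 111 120 129 137 138 133 124 105 76 58 54 56 65 92 122 123 122 123 124 125 123 122 122 122 121 120 121 124 124
0.054 126 130 130 128 129 128 126 127 129 128 126 126 127 125 125 122 118 119 122 120 109 111 119 128 138 138 132 121 101 90 85 85 82 86 103 117 119 114 111 118 124 125 126 127 126 127 127 125 126 128
0.065 133 133 133 132 132 132 134 134 133 132 132 134 134 133 133 133 133 133 133 126 109 112 124 134 140 132 126 126 133 134 134 135 134 133 133 135 134 133 133 133 133 133 134 133 133 134 132 133 134 133
0.07 134 135 134 134 135 135 134 134 133 132 134 133 133 133 133 133 132 134 133 126 105 109 123 133 138 131 125 132 133 133 134 134 134 133 133 131 133 134 134 134 134 134 135 135 135 135 133 134 135 135
0.03 80 80 80 79 79 79 78 79 79 80 80 78 80 81 80 79 81 80 88 97 107 117 123 129 132 134 134 131 122 112 100 90 85 85 88 91 91 91 89 85
0.04 83 89 96 96 96 94 96 98 103 105 109 109 110 110 110 109 108 110 112 116 112 116 126 131 134 135 127 118 111 118 123 126 129 127 131 134 134 129 128 128
```

Seen from almost straight above, the notch spans about 170–184.5° (centre 177.3°) and the lug is centred at 173.6°. The grille has overshot by about 3.6°, so I'll nudge the same spoke back from the other side.

```bash

python3 -m handwheel '[[[0.24,-0.2,0,0,0,-0.1,255],[0.47,-0.4,0.5,0,0,-0.1,255],[0.47,-0.4,0.9,0,0,-0.1,255],[0.47,-0.4,0.9,0,0,-0.1,255]]]' | grep -E "pos|rot|force:"
python3 - <<'E'
from h import *
import time
P=[]
p,R=pose();print(p,arm.get_state()["t"]);print((R.T@(np.array([.511,.087,.0625])-p)/.08).round(3))
E
```

```text
eef_pos: [0.5104, 0.0844, 0.1161]
ee_rot: [3.137, -0.003, -1.689]
force: [-0.2, -0.2, 0.0]
gripper_force: 0.0
[0.51041867 0.08440638 0.11606636] 15.625
[-0.035 -0.007  0.669]
```

```bash

python3 -m handwheel '[[[-0.035,0,0.35,0,0,0,255],[-0.035,0,0.67,0,0,0,255],[-0.035,0,0.67,0,0,0,255]]]' | grep -E "pos|rot|force:"
python3 -m handwheel '[[[0,0,0,0,0,0,255],[0,0,0,0,0,0,255]]]' | grep -E "pos|rot|force:"
python3 - <<'E'
from h import *
p,R=pose();print((R.T@(np.array([.5096,.0746,.0625])-p)/.08).round(3))
E
```

```text
eef_pos: [0.512, 0.0887, 0.0647]
ee_rot: [3.14, -0.001, -1.687]
force: [0.5, 0.9, 0.2]
gripper_force: 0.0
eef_pos: [0.5134, 0.0896, 0.0665]
ee_rot: [-3.14, 0.001, -1.687]
force: [0.3, 0.5, -0.2]
gripper_force: 0.0
[0.192 0.025 0.05 ]
```

```bash

python3 -m handwheel '[[[0,0.03,0.05,0,0,0,255],[0.07,0.03,0.05,0,0,0,255],[0.13,0.03,0.05,0,0,0,255],[0.18,0.03,0.05,0,0,0,255],[0.18,0.03,0.05,0,0,0,255]]]' | grep -E "pos|rot|force:"
python3 -m handwheel '[[[0.01,0,0,0,0,0,255],[0.01,0,0,0,0,0,255]]]' | grep -E "pos|rot|force:"

```

```text
eef_pos: [0.5083, 0.0747, 0.061]
ee_rot: [3.141, -0.0, -1.688]
force: [-0.5, 0.5, -0.3]
gripper_force: 0.0
eef_pos: [0.5083, 0.0744, 0.061]
ee_rot: [-3.142, 0.0, -1.687]
force: [0.8, 0.6, 0.0]
gripper_force: 0.1
```

```bash

python3 -m handwheel '[[[-0.1,0,0,0,0,0,255],[-0.15,0,-0.3,0,0,0,255],[-0.3,0.2,-0.9,0,0,0,255],[-0.3,0.2,-0.9,0,0,0,255]]]' >/dev/null
python3 -m handwheel '[[[-0.3,0.1,-0.5,0,0,0,255],[-0.4,0.2,-0.7,0,0,0,255],[-0.4,0.2,-0.7,0,0,0,255],[-0.4,0.2,-0.7,0,0,0,255]]]' | grep -E "pos|rot|force:"
python3 - <<'E'
from h import *
pr=pose();f=cams.grab_frame("wrist");cv2.imwrite("pics/w8.png",f);c=cam("wrist",pr)
a=np.arange(155,195)
for r in(.050,.052,.054): print(r,*prof(c,f,r,.093,a))
print(*prof(c,f,.065,.083,a))
E
```

```text
eef_pos: [0.4823, 0.1333, 0.1878]
ee_rot: [3.14, -0.001, -1.687]
force: [0.0, 1.1, -0.4]
gripper_force: 0.0
0.05 131 134 136 136 135 133 131 129 116 75 55 52 53 57 71 92 110 120 122 120 117 113 109 116 126 131 133 133 131 131 132 130 130 131 131 131 132 131 132 133
0.052 128 129 125 126 129 126 127 128 122 89 63 58 59 61 71 90 110 121 130 137 137 127 112 112 120 122 124 121 122 123 124 125 125 124 122 121 123 124 121 123
0.054 123 124 124 122 117 115 117 119 117 105 91 87 86 87 90 96 109 118 128 137 140 128 121 112 118 122 122 125 126 126 125 125 125 127 127 128 126 125 128 128
132 133 133 132 133 133 133 133 133 132 133 134 133 132 127 106 112 123 134 140 133 125 127 132 133 134 132 133 133 133 133 132 133 133 133 133 132 132 133 133
```

Now the notch is centred at 170.7° against the lug at about 173.3°, so it needs +2.6° with a better-calibrated contact offset of 13.3 mm.

```bash

python3 -m handwheel '[[[0.5,-0.2,0,0,0,0,255],[1,-0.43,0,0,0,0,255],[1,-0.43,0.5,0,0,0,255],[1,-0.43,0.8,0,0,0,255],[1,-0.43,0.8,0,0,0,255]]]' | grep -E "pos|rot|force:"
python3 -m handwheel '[[[0.17,0,0.3,0,0,0,255],[0.17,0,0.7,0,0,0,255],[0.17,0,0.7,0,0,0,255],[0.17,0,0.7,0,0,0,255]]]' | grep -E "pos|rot|force:"
python3 - <<'E'
from h import *
p,R=pose();print((R.T@(np.array([.5067,.0489,.062])-p)/.08).round(3))
E
```

```text
eef_pos: [0.5061, 0.0488, 0.1224]
ee_rot: [3.137, -0.003, -1.689]
force: [-0.1, 0.8, -0.1]
gripper_force: 0.0
eef_pos: [0.5073, 0.037, 0.0704]
ee_rot: [-3.14, 0.0, -1.687]
force: [-0.1, -0.2, -0.5]
gripper_force: 0.0
[-0.147  0.025  0.105]
```

```bash

python3 -m handwheel '[[[0,0.02,0.09,0,0,0,255],[-0.04,0.02,0.09,0,0,0,255],[-0.08,0.02,0.09,0,0,0,255],[-0.11,0.02,0.09,0,0,0,255],[-0.11,0.02,0.09,0,0,0,255]]]' | grep -E "pos|rot|force:"
python3 -m handwheel '[[[0,0,0,0,0,0,255]]]' | grep -E "pos|rot|force:"
python3 - <<'E'
from h import *
p,R=pose();print((R.T@(np.array([.5067,.0489,.062])-p)/.08).round(3))
E
```

```text
eef_pos: [0.5058, 0.0459, 0.0618]
ee_rot: [-3.141, 0.0, -1.687]
force: [0.1, -0.5, -0.6]
gripper_force: 0.0
eef_pos: [0.5057, 0.0457, 0.0618]
ee_rot: [3.142, 0.0, -1.687]
force: [0.1, 0.3, 0.4]
gripper_force: 0.0
[-0.041 -0.008 -0.003]
```

```bash

python3 -m handwheel '[[[-0.02,0,0,0,0,0,255],[-0.04,0,0,0,0,0,255],[-0.04,0,0,0,0,0,255]]]' | grep -E "pos|force:"
python3 -m handwheel '[[[0.1,0,0,0,0,0,255],[0.1,0,-0.4,0,0,0,255],[0.1,0,-0.9,0,0,0,255],[-0.3,0.2,-0.9,0,0,0,255],[-0.3,0.2,-0.9,0,0,0,255]]]' >/dev/null
python3 -m handwheel '[[[-0.3,0.1,-0.5,0,0,0,255],[-0.75,0.2,-0.7,0,0,0,255],[-0.75,0.2,-0.7,0,0,0,255],[-0.75,0.2,-0.7,0,0,0,255]]]' | grep -E "pos|rot|force:"
python3 - <<'E'
from h import *
pr=pose();f=cams.grab_frame("wrist");cv2.imwrite("pics/w9.png",f);c=cam("wrist",pr)
print(arm.get_state()["t"])
a=np.arange(155,195)
for r in(.050,.052,.054): print(r,*prof(c,f,r,.093,a))
print(*prof(c,f,.065,.083,a))
E
```

```text
eef_pos: [0.5061, 0.0489, 0.0617]
force: [-0.6, -0.2, -0.4]
gripper_force: 0.1
eef_pos: [0.4836, 0.1353, 0.1891]
ee_rot: [3.141, -0.001, -1.687]
force: [-0.2, -0.5, -0.5]
gripper_force: 0.0
21.6
0.05 133 135 134 133 132 132 134 134 132 131 132 125 101 68 72 95 112 121 130 137 137 127 111 93 63 52 67 103 126 132 134 137 141 140 136 133 132 132 132 134
0.052 128 125 127 129 126 126 131 130 127 128 128 127 119 89 81 96 112 123 131 137 137 131 119 97 69 58 70 101 121 123 126 126 128 126 124 121 122 123 124 122
0.054 129 127 130 130 128 128 128 125 124 127 127 124 118 103 94 101 111 121 130 138 136 128 116 98 87 85 92 108 124 126 122 120 123 126 127 128 127 126 128 127
134 132 132 134 134 133 133 133 133 134 133 135 133 134 124 109 112 122 133 139 132 127 128 133 132 134 133 132 133 135 134 133 135 133 132 132 133 133 133 133
```

The notch is now 167.3–181.7° (centre 174.5°) around the lug at 173.7°, which is under 1 mm off. Now I press on the hub.

```bash

python3 -m handwheel '[[[0.45,0.05,0,0,0,0,255],[0.87,0.11,0.4,0,0,0,255],[0.87,0.11,0.8,0,0,0,255],[0.87,0.11,0.8,0,0,0,255]]]' >/dev/null
python3 -m handwheel '[[[0,0,0.25,0,0,0,255],[0,0,0.5,0,0,0,255],[0,0,0.5,0,0,0,255],[0,0,0.5,0,0,0,255]]]' | grep -E "pos|rot|force:"
python3 - <<'E'
from h import *
p,R=pose();print((R.T@(np.array([.4665,.067,.0725])-p)/.08).round(3))
E
```

```text
eef_pos: [0.4681, 0.0681, 0.0869]
ee_rot: [-3.14, 0.0, -1.687]
force: [-0.1, 0.3, -0.3]
gripper_force: 0.0
[0.016 0.018 0.18 ]
```

```bash

python3 -m handwheel '[[[0.016,0.018,0.1,0,0,0,255],[0.016,0.018,0.18,0,0,0,255],[0.016,0.018,0.18,0,0,0,255]]]' | grep -E "pos|force:"
python3 -m handwheel '[[[0,0,0.03,0,0,0,255],[0,0,0.06,0,0,0,255],[0,0,0.06,0,0,0,255]]]' | grep -E "pos|force:"
python3 -m handwheel '[[[0,0,0.03,0,0,0,255],[0,0,0.06,0,0,0,255],[0,0,0.06,0,0,0,255]]]' | grep -E "pos|force:"
```

```text
eef_pos: [0.4652, 0.0665, 0.0709]
force: [0.2, -0.1, 1.5]
gripper_force: 0.0
eef_pos: [0.466, 0.0668, 0.0667]
force: [1.4, -0.4, 3.3]
gripper_force: 1.2
eef_pos: [0.4653, 0.0667, 0.0613]
force: [0.2, 0.4, -0.4]
gripper_force: 0.0
```

```bash

python3 -m handwheel '[[[0,0,0.03,0,0,0,255],[0,0,0.03,0,0,0,255]]]' | grep -E "pos|force:"

```

```text
eef_pos: [0.4658, 0.0668, 0.0593]
force: [0.8, -0.6, 0.9]
gripper_force: 0.6
```

```bash

python3 -m handwheel '[[[0,0,0.03,0,0,0,255],[0,0,0.03,0,0,0,255]]]' | grep -E "pos|force:"

```

```text
eef_pos: [0.4671, 0.067, 0.0591]
force: [-5.7, -1.7, 21.6]
gripper_force: 11.1
```

It hit the hard stop at a reported z of 0.0591 with 21.6 N, and home was expected at 0.0595. I'll withdraw and verify.

```bash

python3 -m handwheel '[[[0,0,-0.5,0,0,0,255],[0,0,-1,0,0,0,255],[0,0,-1,0,0,0,255]]]' >/dev/null
python3 -m handwheel '[[[-0.4,0,-0.3,0,0,0,255],[-0.86,-0.1,-0.62,0,0,0,255],[-0.86,-0.1,-0.62,0,0,0,255],[-0.86,-0.1,-0.62,0,0,0,255]]]' | grep -E "pos|force:"
python3 - <<'E'
from h import *
pr=pose();f=cams.grab_frame("wrist");cv2.imwrite("pics/w10.png",f);c=cam("wrist",pr)
print(arm.get_state()["t"])
a=np.arange(155,195)
for r in(.050,.052,.054): print(r,*prof(c,f,r,.083,a))
print(*prof(c,f,.065,.083,a))
# rim scale check: scene camera difference of hub
s=cams.grab_frame("scene");cv2.imwrite("pics/s10.png",s);cs=cam("scene")
for n in("scene0","s10"):
    g=cv2.imread(f"pics/{n}.png",0)
    for z in(.095,.105):print(n,z,proj(cs,[.4665,.067,z]).round(1))
A,B=[cv2.imread(f"pics/{n}.png",0)[165:200,240:280].astype(np.float32) for n in("scene0","s10")]
print(*cv2.imread("pics/scene0.png",0)[170:200,258]);print(*cv2.imread("pics/s10.png",0)[170:200,258])
E
```

```text
eef_pos: [0.4807, 0.1339, 0.1853]
force: [-0.6, -0.4, -0.3]
gripper_force: 0.0
25.15
0.05 132 132 132 132 132 133 134 137 140 135 131 130 123 108 98 106 114 121 130 133 131 125 112 89 64 51 51 68 106 126 131 134 134 133 133 133 132 131 132 132
0.052 126 127 124 125 127 126 125 129 129 126 123 124 124 115 101 106 118 125 132 137 134 126 111 85 61 51 55 76 108 123 124 125 123 124 123 124 123 122 121 124
0.054 127 126 125 127 127 125 125 126 122 115 115 123 120 113 98 105 114 125 133 138 134 126 109 81 62 55 57 79 103 113 115 115 118 124 126 126 126 128 129 128
132 132 133 133 132 133 134 132 133 133 133 133 133 132 123 104 111 123 134 139 132 126 128 132 132 133 133 134 133 133 133 134 134 133 133 133 133 132 132 132
scene0 0.095 [258.  184.4]
scene0 0.105 [258.1 181.3]
s10 0.095 [258.  184.4]
s10 0.105 [258.1 181.3]
171 162 164 164 164 166 131 122 159 168 166 167 167 167 159 160 129 104 104 130 138 167 175 148 141 178 181 138 74 67
211 198 202 205 205 205 160 165 201 205 199 165 136 137 137 138 140 141 144 132 127 127 122 154 163 126 112 154 151 152
```

```bash
python3 -c "
from station import arm
print(arm.job_done())"
```

```text
the job is handed in; nothing more can be done
None
```

The job is handed in at about 25 s. The grille was turned until its notch was under 1 mm from the lug, then pressed on the hub to a hard stop (21.6 N) at the expected home height. The last wrist images still showed the lug in the notch, but I did not measure that it sits level, and no verdict came back.

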